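Hang the slide rack on the drain rail and park it in the catch

ROBOT

A 7-joint arm with a two-finger parallel gripper is mounted at the origin on the work surface. World frame = base frame: x ahead of the robot, y to its left, z up, the work surface at z = 0. Lengths are in m, angles in degrees, forces in N, time in s.
With the tool pointing down it reaches from about 0.35 to 0.775 m from the base axis. Payload 3.1 kg.
Tool frame: the origin (TCP) lies on the centre line of the jaws, within the pads' length; the fingertips stand 17 mm ahead of it and the grasp point (between the pads) lies 2 mm behind it (robot.tip_reach is the distance from the TCP to the fingertips, in m); z points along the fingers, y is the direction in which the jaws open and shut (so a half turn about z gives the same grasp; the last joint's range is limited). The gripper opens to 85 mm and grips with 20 to 120 N. Pads are 22 mm wide; open, the fingers measure 114 mm over their backs; the gripper's body (76 mm by 85 mm) begins 54 mm behind the grasp point. The pads swing forward as they close: fully open they stand 13 mm farther back than shut.
Start: joints at [-71.603, 17.813, 0.802, 86.603, -0.252, 75.585, -1.558], TCP at [0.195, 0.514, 0.248] pointing down, gripper open.
Joint ranges: [-154.91, 154.91], [-16.99, 109.72], [-72.82, 74.43], [7.12, 147.25], [-82.49, 262.49], [11.32, 116.49], [-174.64, 174.64]. Speed limits (degrees/s): [159.86, 159.86, 180, 180, 180, 180, 180].

INTERFACE

Orientations are given as [roll, pitch, yaw] about the fixed x, y, z axes, in that order (R = Rz(yaw) Ry(pitch) Rx(roll)).
In Python, from station import robot, fingers, vision, workorder, recognise gives the robot as it stands. Calls block until the motion is done:
- robot.move_to(position, orientation): joint-space move of the TCP to a pose.
- robot.line_to(position, orientation=None, velocity=0.15, f_stop=None): straight line of the TCP; orientation=None keeps the orientation; velocity is the mean speed in m/s. With f_stop (N) it stops when the force on the tool has changed by that much, and returns True; else False.
- robot.move_j(angles): joint-space move.
- fingers.gripper_to(opening, force=None): opening from 0.0 (shut) to 1.0 (fully open); force is the grip in N (None keeps the last); returns when the fingers have stopped.
- robot.pause(seconds).
- robot.inverse_kinematics(position, orientation): joint angles nearest the present ones, or None.
- vision.grab_frame(name): name is "scene" or "top" or "wrist"; returns the picture (420x560x3 uint8, red, green, blue); there is no depth.
- vision.calibration(name): a dict with "mtx" (3x3 intrinsics, pixels), "extrinsics" (4x4, takes a point from world to camera coordinates); the wrist camera has in their place "T_tool_cam" (4x4, takes a point from camera to tool coordinates, whose origin is the TCP and whose axes are the flange's). Camera axes: x right, y up, looking along -z (the intrinsics and any distortion apply to the point x, -y, -z); pixel columns grow to the right and rows downward; lengths in m; the calibration is good to about 2 mm. A picture is of the moment at which its call begins: read the wrist's pose just before it. calibration takes no time and is no camera call.
A pose or a line that the arm cannot do raises robot.PlanningError and nothing moves.
- workorder.close_job(): hands the job in, once; it reports no verdict.
Trained networks look in the newest picture that a camera, given by its name, has taken for a name from the list of things; names that differ only in an ending like _2 or _b are one class to them, and where a whole thing is asked for, a point or a joint stands for the part that bears it (a point fixed in the world has none). Each returns a list of dicts, best first, with "p" (0 to 1); they miss things now and then, are a little off and sometimes report something else, mostly with a low value. They report only what shows in the picture. A call takes as long as a camera call. They do not tell look-alikes from the thing itself.
- recognise(label, camera): "rect" ([centre column, centre row, width, height] in pixels, round what is visible of it).
Readings, each from a call of its own:
- robot.current_time_s(): time.
- robot.current_joint_positions(): joint angles.
- robot.current_dq(): joint speeds.
- robot.current_joint_torque(): joint torques, N m.
- robot.current_tool_pos(): TCP position.
- robot.current_eef_rot(): TCP orientation.
- robot.current_contact_force(): force on the tool from outside, world axes, zero at the start.
- robot.current_torque(): the same for the moment, N m.
- robot.current_finger_gap(): opening from 0.0 (shut) to 1.0 (fully open).
Only numpy, scipy, OpenCV 4.12 (cv2) and the standard library are available. Lean on these libraries where they do the work, as an engineer would, in place of code of your own. Each camera call takes 0.05 s, during which the arm holds its last target. There are 200 camera calls.

TASK

Hook the slide rack that has the roller hanger onto the high end of the sloped drain rail, let go and see that it rolls down to the end stop by itself. Then push it gently the last bit into the roller catch, so that it stays held fully home against the buffer when you let go; set it down and push it without knocking, and leave everything else on the bench alone.

Things in the scene. Friction and masses are not known exactly. Their poses are not given: they have to be found in the camera images.
- rack: The steel rack to hang: an open basket of glass slides, 84 (x) by 46 (y) by 60 mm high, with a C-shaped roller hanger on top; 212 mm high, about 0.6 kg. Origin: centre of its underside, z up; x is the way it shall roll (tongue and pin end). A bridge (84 by 22 mm, top at z = 85 mm) spans the basket; on its -y side a riser plate 34 mm wide carries the hanger, so the throat is open to +y.
- rack_throat (a point): Point under the wheels at x = y = 0, z = 150 mm of the rack. Two wheels of 18 mm, at x = -30 and +30 mm, lowest point z = 150, run on the rail's top edge. Beside them two plates 80 mm long with inner faces at y = -6.5 and +6.5 mm reach down to z = 143 mm; the riser goes on down behind the -y one (inner face -6.5 too). Wheels turn stiffly: left alone it rolls at about 0.06 m/s.
- rack_grip (a point): Middle of the grip tab on top of the hanger, 198 mm above the rack's underside: an upright grey tab 28 mm in x, 10 mm thick in y (grip these faces), from z = 174 (top of the hanger's top plate, 80 by 19 mm) to 212 mm.
- rack_pin (a point): Middle of the rack's cross pin (6 mm thick, 14 mm long in y) on a tongue ahead of the top plate: x = +62, z = 172 mm in the rack's frame.
- drain_rail: The rail: aluminium bar on edge, 460 long, 8 thick, 20 mm high, in the plane y = 0, held from behind (+y), front (-y) open. Origin on the bench under its middle, z up, x level, pointing downhill along it. It falls 5 degrees. Its height is set by hand: top edge at x = 0 is 211 to 239 mm above the bench (not measured). A drip tray 14 mm high lies under it.
- rail_high (a point): Bench point under the high end of the bar (x = -230 mm). Clamp arms (10 mm thick, 9 to 19 mm under the top edge) leave the back of the bar at x = -170 and +170 mm to rods 85 mm behind, 275 mm high.
- rail_low (a point): Bench point under the usual place of the end stop. It is clamped by hand: the pin is home (held by the catch, on the buffer) with its middle within 18 mm of this point's x (not measured). A rack rolling down halts about 14 mm short, at the catch roller; a push of 2 to 6 N downhill takes the pin under the roller; some 3 mm past home is a dead stop.
- buffer (a joint): How far the sprung buffer of the end stop is pressed, m: 0 free, about 0.0035 with the pin held home by the catch, 0.006 at the dead stop. Its spring pushes back with about 1 N.
- catch (a joint): Angle of the catch arm over the pin, rad: 0 down (empty, or holding a pin), about 0.08 while the pin passes under its roller.
- plain_rack: A like slide rack without hanger (84 by 46 by 60 mm, slides to 80 mm). Leave it. Origin: centre of its underside.
- flask: Glass conical flask with a stopper, 84 mm wide, 150 mm high. Leave it. Origin: centre of its underside.
- petri_dish: Clear dish, 94 mm wide, 15 mm high. Leave it. Origin: centre of its underside.
- bung: Loose green stopper, 42 mm wide, 22 mm high. Leave it. Origin: centre of its underside.
- marker: Marker pen lying along its x, 120 mm long, 14 mm thick. Leave it. Origin: under its middle.
- cylinder: Glass measuring cylinder, 28 mm wide, foot 52 mm, 198 mm high. Leave it. Origin: centre of its underside.
- beaker: Empty glass beaker, 92 mm wide, 120 mm high. Leave it. Origin: centre of its underside.
Mind the look-alikes: they are no part of the job. Leave any orange look-alike of the rack alone.

How it is judged (in metres and radians):
On the way, in this order (a step that is already met when the one before it is completed fails the run):
1. the rack hangs free on the upper half of the rail (its pin at least 110 mm short of home), the gripper off it (contact force between rack and the fingers below 0.05 N and contact force between rack and drain_rail above 2.5 N and height (world z) of rack above 0.035 m and angle between rack's own z axis and vertical below 0.25 rad and x of rack_pin in the frame of drain_rail below 0.03 m), for 0.1 s.
2. it has rolled down by itself and rests at the catch, untouched, not yet pushed in (contact force between rack and the fingers below 0.05 N and x of rack_pin in the frame of drain_rail above 0.115 m and linear speed of rack below 0.02 m/s and value of joint buffer below 0.001 m and height (world z) of rack above 0.035 m), for 0.3 s.
At the end, for the whole second after the job is handed in: The rack hangs on the rail by its wheels (tilt under 0.2 rad), at rest, released, its pin held home under the catch: buffer pressed more than 2 mm, catch arm down (under 0.05 rad). The other things stand where they were, within 30 mm (value of joint buffer above 0.002 m and value of joint catch below 0.05 rad and contact force between rack and the fingers below 0.05 N and linear speed of rack below 0.02 m/s and height (world z) of rack above 0.035 m and angle between rack's own z axis and vertical below 0.2 rad and x of rack_pin in the frame of drain_rail above 0.13 m); the robot touches nothing.
It fails at once if the rack is pressed or knocked against the rail, stop or stand with more than 25 N in all, its weight included (contact force between rack and drain_rail above 25 N).
It fails at once if the rack is tipped more than 35 degrees (angle between rack's own z axis and vertical above 0.61 rad).
It fails at once if another thing on the bench is moved by more than 30 mm (distance of any of plain_rack, flask, petri_dish, bung, marker, cylinder, beaker from where it was at the start of the episode above 0.03 m).
It fails at once if the rack is dropped: out of the grip it moves faster than 0.25 m/s (contact force between rack and the fingers below 0.05 N and linear speed of rack above 0.25 m/s).
It also fails if it takes over 72 s, if anything falls off the work surface, if the arm or the gripper's body presses on something with over 40 N, if the wrist force passes 120 N, or if a joint passes its speed limit or range.

## Working session

There is one attempt and no reset: what is moved stays moved. The work goes in short steps, each a Python script; the robot and the scene stay as the last script left them, time stands still between calls to the robot, and variables do not carry over. Pictures are saved under pics/ and viewed, on a budget of 10 in all, crops included, one or two more only if the job needs it, and the job is handed in when it is done.

```bash
mkdir -p pics; ls
python3 - <<'E'
from station import robot, fingers, vision, recognise
import cv2,numpy as np
for n in ["scene","top"]:
    im=vision.grab_frame(n); cv2.imwrite(f"pics/{n}0.png",im[:,:,::-1])
    c=vision.calibration(n); print(n,{k:np.round(v,4).tolist() if not isinstance(v,str) else v for k,v in c.items()})
    for l in ["rack","drain_rail","rack_grip"]:
        print(l,[(np.round(d["rect"]).tolist(),round(d["p"],2)) for d in recognise(l,n)])
c=vision.calibration("wrist"); print(c)
print(robot.current_eef_rot(),robot.current_time_s(),robot.tip_reach)
E
```

```text
pics
scene {'mtx': [[406.4351, 0.0, 281.4466], [0.0, 406.4351, 204.9367], [0.0, 0.0, 1.0]], 'extrinsics': [[0.785, 0.6193, 0.0166, -0.3955], [-0.5098, 0.6304, 0.5855, 0.0886], [0.3521, -0.4681, 0.8105, -1.2768], [0.0, 0.0, 0.0, 1.0]]}
rack [([142.0, 258.0, 54.0, 63.0], 0.94), ([191.0, 284.0, 36.0, 65.0], 0.91), ([234.0, 402.0, 34.0, 36.0], 0.58)]
drain_rail [([319.0, 303.0, 182.0, 234.0], 0.89)]
rack_grip [([233.0, 400.0, 33.0, 40.0], 0.77), ([144.0, 256.0, 54.0, 54.0], 0.7), ([194.0, 281.0, 28.0, 62.0], 0.58)]
top {'mtx': [[488.5432, 0.0, 275.1464], [0.0, 488.5432, 204.5197], [0.0, 0.0, 1.0]], 'extrinsics': [[0.0046, -1.0, -0.0042, 0.0331], [0.9884, 0.0039, 0.1521, -0.4648], [-0.152, -0.0048, 0.9884, -1.266], [0.0, 0.0, 0.0, 1.0]]}
rack [([431.0, 132.0, 57.0, 38.0], 0.86), ([374.0, 233.0, 54.0, 35.0], 0.72), ([383.0, 287.0, 39.0, 46.0], 0.64)]
drain_rail [([305.0, 129.0, 198.0, 102.0], 0.82), ([376.0, 232.0, 50.0, 35.0], 0.54)]
rack_grip [([375.0, 233.0, 57.0, 41.0], 0.92), ([384.0, 285.0, 35.0, 41.0], 0.91), ([203.0, 208.0, 15.0, 12.0], 0.63), ([430.0, 130.0, 56.0, 45.0], 0.58)]
{'mtx': array([[374.29748722,   0.        , 286.21371593],
       [  0.        , 374.29748722, 207.0510877 ],
       [  0.        ,   0.        ,   1.        ]]), 'T_tool_cam': array([[-6.97607005e-04,  9.51906837e-01,  3.06386825e-01,
         7.95004868e-02],
       [ 9.99999670e-01,  7.91506175e-04, -1.82231611e-04,
         2.51272289e-04],
       [-4.15974580e-04,  3.06386597e-01, -9.51907076e-01,
        -1.25658714e-01],
       [ 0.00000000e+00,  0.00000000e+00,  0.00000000e+00,
         1.00000000e+00]])}
[-1.79978386e+02  1.49954666e-03  1.59217615e+02] 0.4 0.017
```

Run:
```python
import cv2
a=cv2.imread("pics/scene0.png")[120:420,60:460];b=cv2.imread("pics/top0.png")[60:360,120:520]
cv2.imwrite("pics/a.png",cv2.resize(a,(800,600),interpolation=cv2.INTER_CUBIC));cv2.imwrite("pics/b.png",cv2.resize(b,(800,600),interpolation=cv2.INTER_CUBIC))
```

```text
(no output)
```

View pics/a.png

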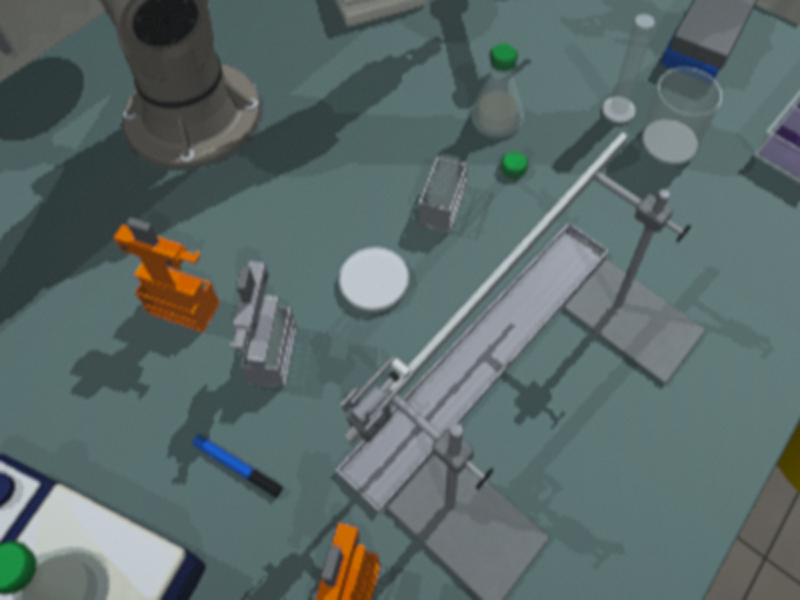

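View pics/b.png

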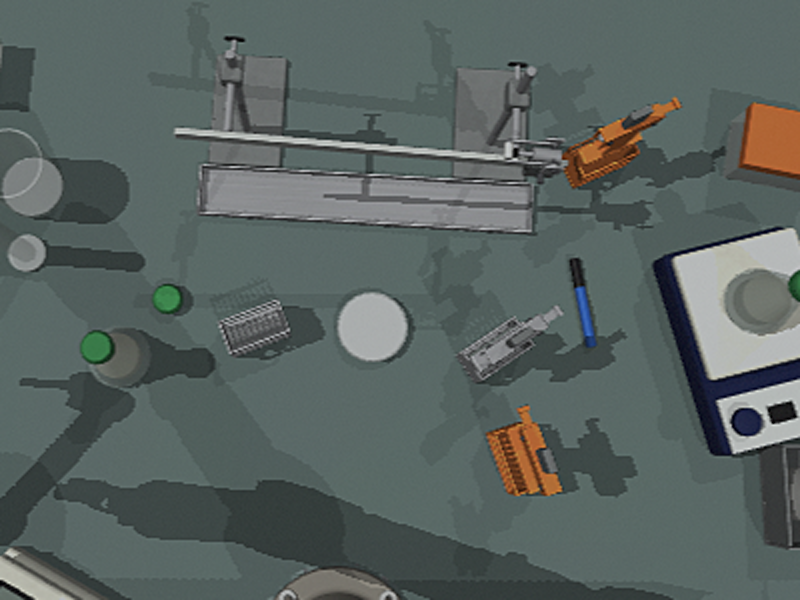

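The hangered racks are grey at top px ≈(375,232) and two orange ones at ≈(383,287) and (422,132). The grey one is steel with a hanger, so that is the rack. The rail's low end with the stop is on the right (-y). Next I triangulate roughly and look with the wrist camera, which will also serve as the confirmation crop.

```bash
cat > h.py <<'E'
from station import robot, fingers, vision, workorder, recognise
import numpy as np, cv2
from scipy.spatial.transform import Rotation as Ro
def ray(cam,px,T=None):
    c=vision.calibration(cam); K=c["mtx"]
    M=T if T is not None else np.linalg.inv(c["extrinsics"])
    d=np.linalg.inv(K)@[px[0],px[1],1]; d=d*[1,-1,-1]
    d=M[:3,:3]@d; return M[:3,3],d/np.linalg.norm(d)
def tri(rays):
    A=sum(np.eye(3)-np.outer(d,d) for o,d in rays); b=sum((np.eye(3)-np.outer(d,d))@o for o,d in rays)
    p=np.linalg.solve(A,b); return p,[np.linalg.norm(np.cross(p-o,d)) for o,d in rays]
def at_z(r,z): o,d=r; return o+d*(z-o[2])/d[2]
def wristT():
    T=np.eye(4);T[:3,:3]=Ro.from_euler('xyz',robot.current_eef_rot(),degrees=True).as_matrix();T[:3,3]=robot.current_tool_pos()
    return T@vision.calibration("wrist")["T_tool_cam"]
def wrist(name):
    T=wristT(); im=vision.grab_frame("wrist"); np.save(f"pics/{name}.npy",T)
    cv2.imwrite(f"pics/{name}.png",im[:,:,::-1]); return T,im
def proj(T,p):
    q=np.linalg.inv(T)@np.append(p,1); v=vision.calibration("wrist")["mtx"]@(q[:3]*[1,-1,-1]); return v[:2]/v[2]
def tool(yaw,pitch=0): # rack yaw, downhill pitch -> tool euler
    return (Ro.from_euler('xyz',[0,pitch,yaw],degrees=True)*Ro.from_euler('y',180,degrees=True)).as_euler('xyz',degrees=True)
E
python3 - <<'E'
from h import *
for n,a,b in [("high end",(208,126),(372.5,187.5)),("low end",(372,137.5),(260,306))]:
    print(n,tri([ray("top",a),ray("scene",b)]))
g=at_z(ray("top",(372,232)),.15);print("rack",g)
o=tool(-60)
p=[g[0],g[1],.36]
print(o,robot.inverse_kinematics(p,o))
robot.move_to(p,o)
wrist("w1"); print(robot.current_time_s(),robot.current_joint_positions())
for l in ["rack","rack_grip","rack_pin"]: print(l,[(np.round(d["rect"]).tolist(),round(d["p"],2)) for d in recognise(l,"wrist")])
E
```

```text
high end (array([0.61526573, 0.19023378, 0.247838  ]), [np.float64(0.0030774700057794088), np.float64(0.003077470005779515)])
low end (array([ 0.59283991, -0.18804623,  0.22985984]), [np.float64(0.000929322094867762), np.float64(0.0009293220948679723)])
rack [ 0.38113147 -0.19865939  0.15      ]
[180.   0. 120.] [ 0.90341793  0.75855913 24.88155689 91.36754083 -0.31935692 87.94433467
 55.79451379]
3.0833 [ 0.83712933  0.78903681 24.81365195 91.37120764 -0.33496992 87.94195462
 55.79323179]
rack [([286.0, 195.0, 46.0, 139.0], 0.81), ([142.0, 129.0, 139.0, 67.0], 0.68), ([392.0, 351.0, 40.0, 92.0], 0.61), ([380.0, 58.0, 79.0, 85.0], 0.29)]
rack_grip [([288.0, 193.0, 43.0, 136.0], 0.8), ([393.0, 348.0, 44.0, 95.0], 0.76), ([143.0, 128.0, 144.0, 69.0], 0.67)]
rack_pin [([393.0, 349.0, 39.0, 87.0], 0.96), ([143.0, 130.0, 138.0, 65.0], 0.83), ([286.0, 192.0, 41.0, 132.0], 0.74)]
```

View pics/w1.png

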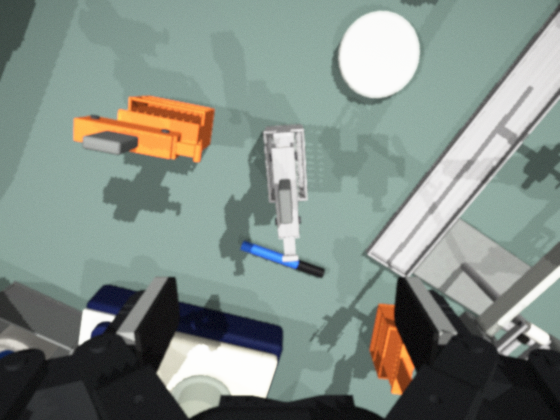

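The wrist view shows the grey hanger rack at (286,190), with its dark tab at about (285,202) and its tongue at about (290,245). The orange look-alikes are at (145,128) and (392,350). Here is an enlarged crop for confirmation and measuring.

Run:
```python
import cv2
a=cv2.imread("pics/w1.png")[115:265,230:350]
cv2.imwrite("pics/c.png",cv2.resize(a,None,fx=4,fy=4,interpolation=cv2.INTER_CUBIC))
```

```text
(no output)
```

View pics/c.png

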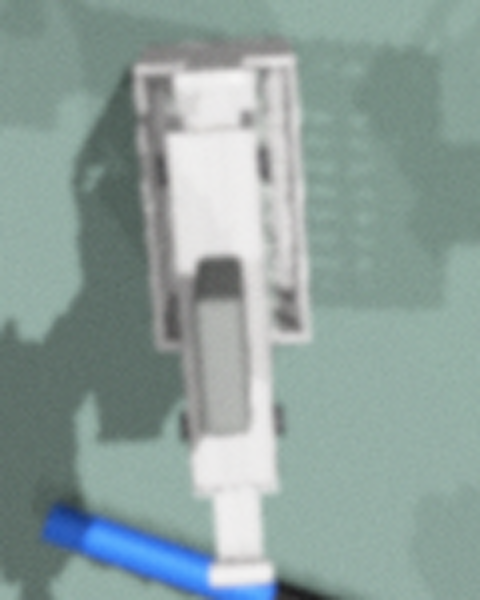

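Run:
```python
from h import *
T=np.load("pics/w1.npy")
f=lambda x,y: at_z(ray("wrist",(230+x/4-.4,115+y/4-.4),T),.212)
a,b=f(217,298),f(226.5,434); c=(a+b)/2; d=b-a
yaw=np.degrees(np.arctan2(d[1],d[0])); print(c,np.linalg.norm(d),yaw)
f2=lambda x,y: at_z(ray("wrist",(230+x/4-.4,115+y/4-.4),T),.174)
e=f2(240,575)-f2(212,132); print("top plate/tongue yaw",np.degrees(np.arctan2(e[1],e[0])))
fingers.gripper_to(.55,40)
o=tool(yaw)
robot.line_to([c[0],c[1],.26],o,velocity=.1)
T,_=wrist("w2")
np.save("pics/pick.npy",[*c,yaw]); print(robot.current_time_s(), proj(T,c))
```

```text
[ 0.38453265 -0.20508354  0.212     ] 0.027425682339059062 -56.14908888627373
top plate/tongue yaw -56.451814054661526
4.9 [286.23364156 250.01575838]
```

View pics/w2.png

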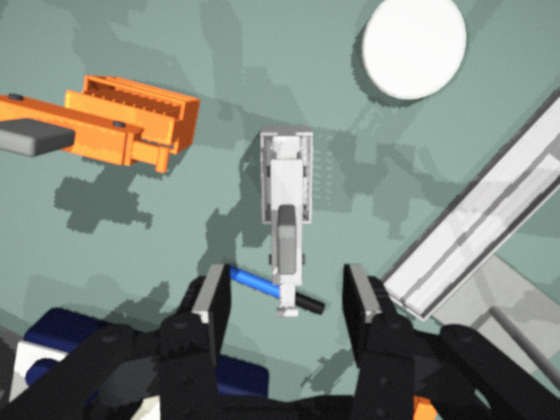

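Run:
```python
from h import *
from scipy.optimize import least_squares
x,y,_,yaw=np.load("pics/pick.npy"); o=tool(yaw)
robot.line_to([x,y,.198],o,velocity=.08,f_stop=6)
print("z",robot.current_tool_pos()[2])
fingers.gripper_to(0,60); print("gap",robot.current_finger_gap()*85)
f0=robot.current_contact_force()
robot.line_to([x,y,.31],velocity=.1); print("F",np.round(robot.current_contact_force()-f0,2),robot.current_finger_gap()*85)
def pix(cam,p):
    c=vision.calibration(cam); q=c["extrinsics"]@np.append(p,1); v=c["mtx"]@(q[:3]*[1,-1,-1]); return v[:2]/v[2]
H={"top":(208,126),"scene":(372.5,187.5)};L={"top":(372,137.5),"scene":(260,306)}
def d(yaw): return Ro.from_euler('xyz',[0,5,yaw],degrees=True).apply([1,0,0])
def res(v):
    r=[]
    for c in H:
        a,b=pix(c,v[:3]),pix(c,v[:3]+.46*d(v[3])); r+=list(a-H[c]); n=(b-a)/np.linalg.norm(b-a); w=np.array(L[c])-a; r+=[n[0]*w[1]-n[1]*w[0]]
    return r
s=least_squares(res,[.615,.19,.245,-93]); print(s.x,np.round(s.fun,2)); np.save("pics/rail.npy",s.x)
P,ry=s.x[:3],s.x[3]; mid=P+.23*d(ry); print("mid",mid)
```

```text
z 0.19846672342072144
gap 9.379065352717863
F [-0.17 -1.01 -8.66] 9.07804347557557
[  0.61486586   0.18820319   0.25302327 -93.38818978] [-0.31 -1.61 -1.15 -1.48 -0.64  0.99]
mid [ 0.60132445 -0.04052109  0.23297745]
```

```bash
cat >> h.py <<'E'
def railpose(): v=np.load("pics/rail.npy"); R=Ro.from_euler('xyz',[0,5,v[3]],degrees=True); return v[:3]+.23*R.apply([1,0,0]),R,v[3]
def tcp(s,dy,up):  # TCP so the throat is at s along bar, dy in y, up above top edge
    m,R,y=railpose(); return m+R.apply([s,dy,.048+up]), tool(y,5)
E
python3 - <<'E'
from h import *
p,o=tcp(-.10,-.08,.026); q,_=tcp(-.10,0,.026); print(p,q,robot.inverse_kinematics(q,o))
robot.move_to(p,o)
wrist("w3"); im=vision.grab_frame("top"); cv2.imwrite("pics/t3.png",im[:,:,::-1])
print(robot.current_time_s(),robot.current_joint_positions(),robot.current_contact_force())
# overlay predicted rail edge
T=np.load("pics/w3.npy"); m,R,y=railpose(); w=cv2.imread("pics/w3.png")
for s in np.arange(-.22,.0,.02): cv2.circle(w,tuple(int(v) for v in proj(T,m+R.apply([s,0,0]))),2,(0,0,255),-1)
cv2.imwrite("pics/w3o.png",w)
E
```

```text
[0.52697068 0.05721405 0.31541143] [0.60683085 0.052486   0.31541143] [-13.83431725  23.61346752  15.667133    70.12958864 -11.22097052
  86.85445971  -2.224374  ]
8.7583 [-15.15687526  13.42030486  13.39165313  83.54140464  -8.02296502
  82.96600435  -4.7620571 ] [-0.27307593 -0.10956315 -6.49660053]
```

View pics/w3o.png

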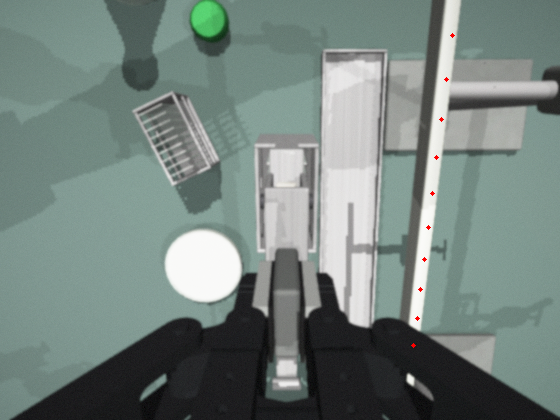

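Run:
```python
from h import *
T=np.load("pics/w3.npy"); m,R,y=railpose(); g=cv2.cvtColor(cv2.imread("pics/w3.png"),cv2.COLOR_BGR2GRAY)
for r in (20,60,110,160,200,250,300,330):
    row=cv2.blur(g[r-3:r+4],(1,7))[3]; print(r,row[398:470:2].tolist())
for s in (-.22,-.16,-.1,-.04): print(s,[np.round(proj(T,m+R.apply([s,k,0])),1).tolist() for k in(-.004,.004)],np.round(proj(T,m+R.apply([s,-.004,-.02])),1))
```

```text
20 [123, 123, 124, 123, 124, 124, 123, 123, 122, 122, 124, 125, 123, 123, 122, 117, 83, 67, 69, 67, 66, 70, 119, 206, 233, 233, 230, 228, 223, 216, 171, 123, 120, 121, 121, 120]
60 [156, 155, 154, 153, 151, 152, 152, 153, 153, 154, 154, 153, 151, 140, 92, 70, 69, 70, 70, 79, 150, 226, 238, 236, 234, 231, 227, 211, 154, 141, 141, 141, 139, 138, 142, 145]
110 [157, 157, 157, 158, 160, 157, 156, 155, 155, 155, 154, 123, 77, 72, 73, 72, 76, 134, 224, 241, 240, 237, 234, 232, 213, 131, 106, 115, 117, 117, 117, 118, 122, 123, 126, 128]
160 [149, 149, 151, 149, 149, 151, 151, 151, 140, 91, 73, 75, 75, 74, 117, 215, 240, 241, 238, 236, 233, 214, 159, 149, 150, 150, 149, 149, 149, 149, 149, 148, 149, 146, 136, 128]
200 [150, 152, 152, 153, 152, 152, 142, 105, 91, 84, 76, 78, 142, 228, 241, 240, 237, 236, 231, 189, 151, 150, 150, 148, 149, 150, 150, 150, 150, 150, 142, 132, 131, 131, 130, 130]
250 [101, 96, 94, 95, 94, 92, 94, 95, 96, 149, 237, 249, 249, 248, 246, 242, 178, 118, 116, 109, 104, 107, 106, 99, 127, 148, 144, 133, 131, 130, 130, 130, 130, 130, 134, 147]
300 [149, 136, 99, 92, 94, 95, 125, 226, 248, 249, 248, 246, 240, 182, 149, 150, 150, 148, 147, 150, 148, 148, 144, 133, 129, 128, 129, 129, 128, 129, 129, 128, 132, 131, 131, 132]
330 [32, 30, 30, 29, 31, 30, 33, 49, 78, 112, 146, 142, 121, 127, 130, 130, 127, 124, 123, 123, 121, 121, 121, 122, 121, 119, 120, 119, 120, 119, 121, 121, 120, 120, 122, 122]
-0.22 [[449.2, -10.7], [466.2, -10.8]] [433.3  -1.4]
-0.16 [[434.0, 119.8], [449.4, 119.8]] [420.9 116.8]
-0.1 [[421.4, 227.6], [435.5, 227.6]] [410.4 216. ]
-0.04 [[410.9, 318.2], [423.8, 318.2]] [401.4 300.5]
```

Measured strip sits about 1.2 mm nearer the robot than predicted; the yaw and scale agree. I'll correct that, hook and lower with force stops.

Run:
```python
from h import *
v=np.load("pics/rail.npy"); m,R,y=railpose(); v[:3]+=R.apply([0,-.0012,0]); np.save("pics/rail.npy",v)
p,o=tcp(-.10,-.03,.026); robot.line_to(p,o,velocity=.08)
p,o=tcp(-.10,0,.026); robot.pause(.3); f0=robot.current_contact_force()
print("side hit",robot.line_to(p,o,velocity=.03,f_stop=4),np.round(robot.current_contact_force()-f0,2))
robot.pause(.3); f0=robot.current_contact_force()
p,o=tcp(-.10,0,.005); print("early",robot.line_to(p,o,velocity=.04,f_stop=3),np.round(robot.current_contact_force()-f0,2))
robot.pause(.2); f1=robot.current_contact_force()
p,o=tcp(-.10,0,-.010); print("down",robot.line_to(p,o,velocity=.012,f_stop=2.5)); robot.pause(.2)
m,R,y=railpose(); e=R.inv().apply(np.array(robot.current_tool_pos())-m)*1e3-[0,0,48]
print("s,dy,up mm",e.round(1),"F",np.round(robot.current_contact_force()-f1,2),np.round(robot.current_torque(),2),robot.current_time_s())
wrist("w4"); im=vision.grab_frame("scene"); cv2.imwrite("pics/s4.png",im[:,:,::-1])
cv2.imwrite("pics/s4c.png",cv2.resize(im[140:340,200:420,::-1],None,fx=3,fy=3,interpolation=cv2.INTER_CUBIC))
```

```text
side hit False [-0.08  0.1   0.12]
early False [-0.1  -0.58 -0.75]
down True
s,dy,up mm [-99.6  -0.   -1.9] F [ 0.56 -0.8  13.82] [-0.14  0.01  0.  ] 13.0333
```

View pics/s4c.png

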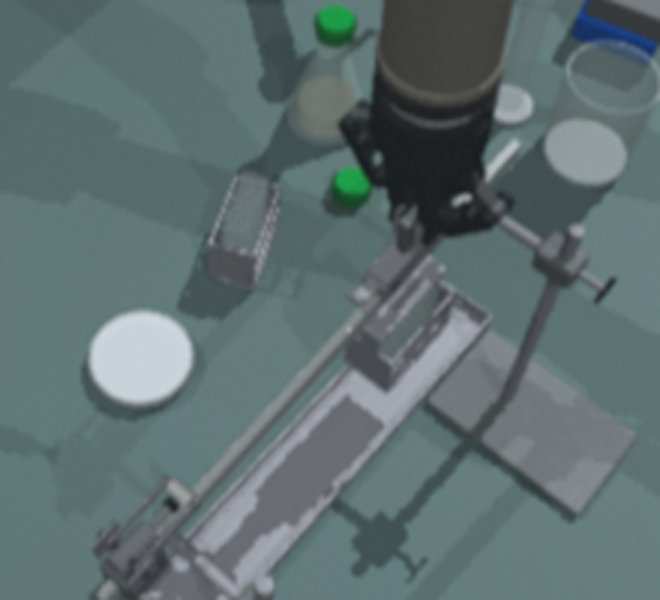

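Contact came at -1.9 mm, so the wheels are on the rail (a plate sitting on top would have shown +7). I'll relieve the pressure to about the rack's weight, then release.

Run:
```python
from h import *
# in-air reading was about -6.5 N
p=np.array(robot.current_tool_pos()); m,R,y=railpose(); z=R.apply([0,0,1])
for i in range(10):
    F=robot.current_contact_force(); print(round(F[2],2),end=' ')
    if F[2]<1: break
    p=p+z*.0003; robot.line_to(p,velocity=.01); robot.pause(.1)
t=robot.current_time_s(); fingers.gripper_to(.4,40)
robot.pause(.2); print("\nF",np.round(robot.current_contact_force(),2),"t",t,robot.current_time_s())
robot.line_to(p+z*.07,velocity=.1)
im=vision.grab_frame("scene"); cv2.imwrite("pics/s5.png",im[:,:,::-1]); print(robot.current_time_s())
robot.pause(2.5)
a=vision.grab_frame("scene"); ta=vision.grab_frame("top"); robot.pause(.5); b=vision.grab_frame("scene")
print("motion",cv2.absdiff(a,b).max(),cv2.absdiff(a,b)[120:400,100:400].mean(),robot.current_time_s())
c=lambda q:cv2.resize(q[:,:,::-1],None,fx=2.6,fy=2.6,interpolation=cv2.INTER_CUBIC)
cv2.imwrite("pics/s6.png",np.hstack([c(b[190:410,200:350]),c(ta[60:280,250:400])]))
cv2.imwrite("pics/s6f.png",b[:,:,::-1]);cv2.imwrite("pics/t6f.png",ta[:,:,::-1])
```

```text
6.21 -0.04 
F [-0.33 -0.19 -0.38] t 13.8083 14.375
15.275
motion 26 0.7508412698412699 18.425
```

View pics/s6.png

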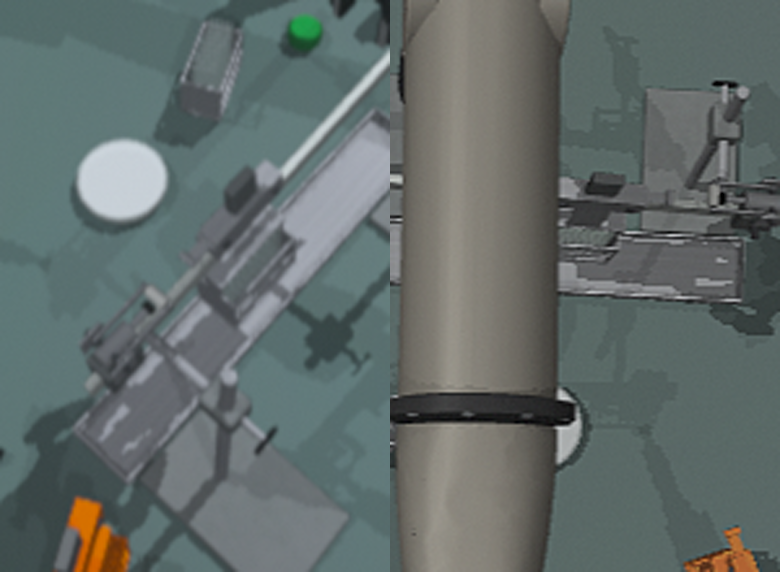

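```bash
cat >> h.py <<'E'
def pix(cam,p):
    c=vision.calibration(cam); q=c["extrinsics"]@np.append(p,1); v=c["mtx"]@(q[:3]*[1,-1,-1]); return v[:2]/v[2]
E
python3 - <<'E'
from h import *
m,R,y=railpose()
for s in (-.1,0,.05,.08,.09,.1,.15): print(s,pix("scene",m+R.apply([s,0,.060])).round(1),pix("top",m+R.apply([s,0,.060])).round(1),"pin",pix("scene",m+R.apply([s+.062,0,.022])).round(1))
robot.pause(1)
a=vision.grab_frame("scene"); ta=vision.grab_frame("top"); cv2.imwrite("pics/s7f.png",a[:,:,::-1]);cv2.imwrite("pics/t7f.png",ta[:,:,::-1])
b=cv2.imread("pics/s6f.png"); d=cv2.absdiff(a[:,:,::-1],b).max(2); print("moved px",(d>30).sum(),np.argwhere(d>30)[:5].tolist(),robot.current_time_s())
c=cv2.resize(a[220:360,210:330,::-1],None,fx=4.2,fy=4.2,interpolation=cv2.INTER_CUBIC); cv2.imwrite("pics/s7.png",c)
E
```

```text
-0.1 [338.4 209.6] [266.3 121.6] pin [318.9 238.3]
0 [307.6 242.5] [311.9 125.6] pin [287.6 272.1]
0.05 [291.1 260.1] [334.5 127.6] pin [270.8 290.2]
0.08 [280.8 271. ] [347.9 128.8] pin [260.4 301.5]
0.09 [277.3 274.8] [352.4 129.2] pin [256.8 305.3]
0.1 [273.8 278.5] [356.9 129.6] pin [253.2 309.2]
0.15 [255.7 297.9] [379.1 131.6] pin [234.8 329.1]
moved px 0 [] 19.525
```

View pics/s7.png

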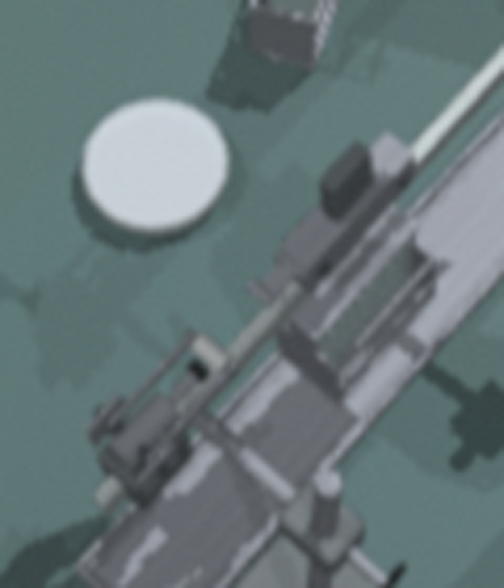

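The rack is hanging and the gripper is clear, but it has stopped at s≈0.045 with its pin around 0.105. That looks short of the catch roller, seen at about (205,355). I'll look closer with the wrist camera.

Run:
```python
from h import *
p,o=tcp(-.0,-.03,.14); robot.line_to(p,o,velocity=.2); robot.pause(.2)
T,im=wrist("w8"); print(robot.current_time_s())
m,R,y=railpose(); 
for s in (.04,.05,.06): print(s,proj(T,m+R.apply([s,0,.062])).round(1),"pin",proj(T,m+R.apply([s+.062,0,.025])).round(1))
```

```text
20.5583
0.04 [328.4 259.4] pin [321.4 305. ]
0.05 [327.9 271.7] pin [321.1 314.8]
0.06 [327.4 283.6] pin [320.7 324.5]
```

View pics/w8.png

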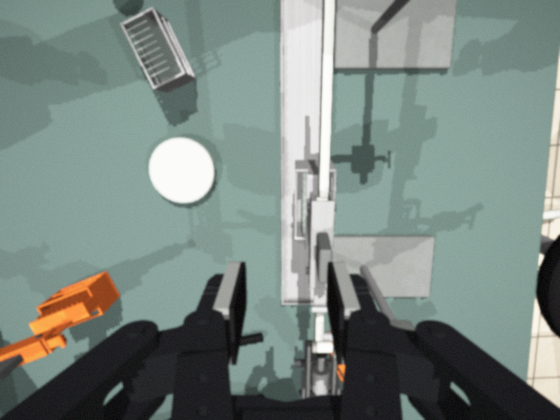

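Run:
```python
import cv2
a=cv2.imread("pics/w8.png")[190:410,265:375]
b=cv2.imread("pics/s7f.png")[240:350,220:320]
cv2.imwrite("pics/w8c.png",cv2.hconcat([cv2.resize(a,(300,600),interpolation=cv2.INTER_CUBIC),cv2.resize(b,(500,550),interpolation=cv2.INTER_CUBIC)[:, :] if False else cv2.copyMakeBorder(cv2.resize(b,(500,550),interpolation=cv2.INTER_CUBIC),0,50,0,0,0)]))
```

```text
(no output)
```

View pics/w8c.png

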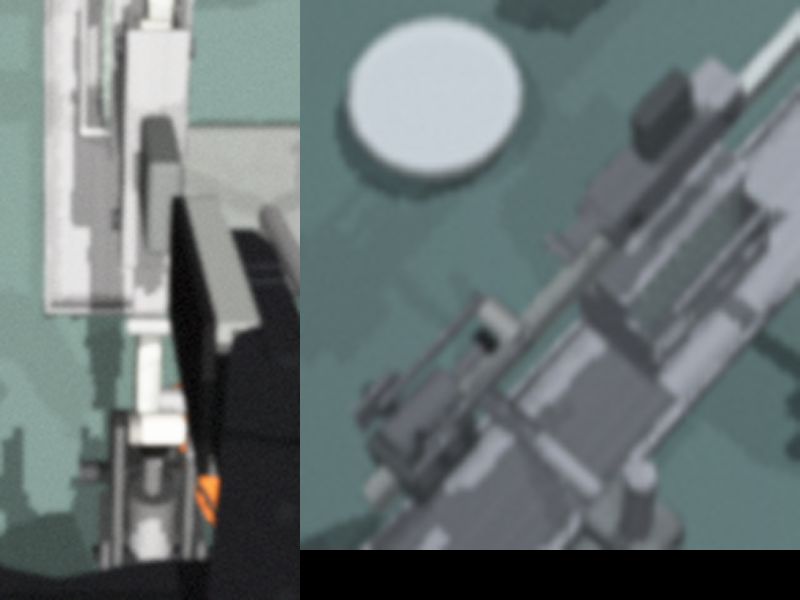

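The rack stopped by itself with its pin at about 0.106, roughly 40 mm short of the catch bracket, so it has stuck on the rail. I'll start it with a light finger push at the uphill end of the hanger and see if it rolls on.

```bash
cat >> h.py <<'E'
def P(s,up,dy=0): m,R,y=railpose(); return m+R.apply([s,dy,up])
def along(v): m,R,y=railpose(); return R.inv().apply(v)
E
python3 - <<'E'
from h import *
fingers.gripper_to(0,30)
robot.line_to(P(-.03,.10),velocity=.15); robot.line_to(P(-.03,.026),velocity=.1); robot.pause(.3)
f0=np.array(robot.current_contact_force()); log=[]
s=-.03; hit=None
while s<.03:
    s+=.002; robot.line_to(P(s,.026),velocity=.03)
    f=along(np.array(robot.current_contact_force())-f0); log.append((round(s,3),*f.round(1)))
    if f[0]<-.7 and hit is None: hit=s
    if f[0]<-2.5 or (hit is not None and s>hit+.008): break
print(hit,log,robot.current_time_s())
robot.line_to(P(s-.015,.026),velocity=.08); robot.pause(1)
im=vision.grab_frame("scene"); robot.pause(.4); im2=vision.grab_frame("scene"); print((cv2.absdiff(im,im2).max(2)>30).sum(),robot.current_time_s())
a=cv2.imread("pics/s7f.png")[230:350,210:330]; cv2.imwrite("pics/s9f.png",im2[:,:,::-1])
cv2.imwrite("pics/s9.png",cv2.resize(np.hstack([a,im2[230:350,210:330,::-1]]),None,fx=3.3,fy=3.3,interpolation=cv2.INTER_CUBIC))
E
```

```text
-0.027999999999999997 [(-0.028, np.float64(-0.7), np.float64(1.4), np.float64(0.5)), (-0.026, np.float64(0.4), np.float64(0.2), np.float64(0.6)), (-0.024, np.float64(0.9), np.float64(-0.1), np.float64(-0.4)), (-0.022, np.float64(-0.4), np.float64(-0.8), np.float64(0.7)), (-0.02, np.float64(-0.5), np.float64(-0.1), np.float64(-0.2))] 24.225
0 26.0583
```

View pics/s9.png

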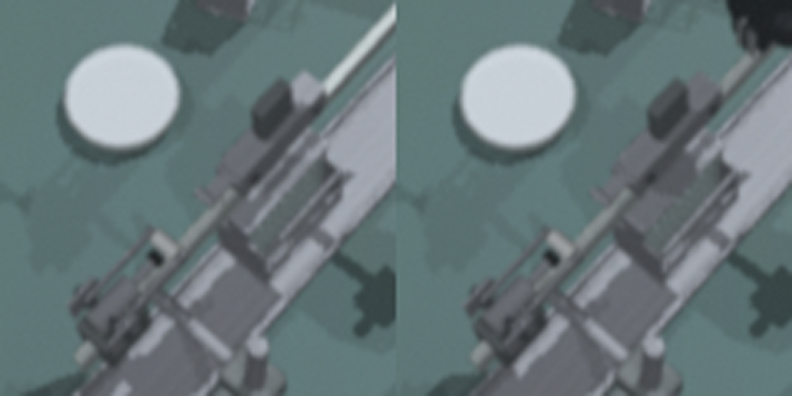

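```bash
cat >> h.py <<'E'
_t=None
def rack_s():   # rack position along the rail by template tracking of tab in the scene camera
    im=vision.grab_frame("scene")[:,:,::-1]; ref=cv2.imread("pics/s7f.png")
    t=ref[248:280,276:306]; big=lambda q:cv2.resize(q,None,fx=4,fy=4,interpolation=cv2.INTER_CUBIC)
    r=cv2.matchTemplate(big(im[230:340,220:330]),big(t),cv2.TM_CCOEFF_NORMED); _,sc,_,l=cv2.minMaxLoc(r)
    d=np.array([l[0]/4+220-276,l[1]/4+230-248]); a,b=pix("scene",P(.045,.06)),pix("scene",P(.095,.06)); u=(b-a)/np.linalg.norm(b-a)
    return .045+.05*(d@u)/np.linalg.norm(b-a),sc,round(float(u[0]*d[1]-u[1]*d[0]),1)
def fmean(f0=0,n=5):
    v=[]
    for i in range(n): robot.pause(.02); v.append(robot.current_contact_force())
    return along(np.mean(v,0)-f0)
E
python3 - <<'E'
from h import *
print(rack_s())
robot.line_to(P(-.014,.026),velocity=.05); robot.pause(.3); f0=np.mean([(robot.pause(.03),robot.current_contact_force())[1] for i in range(8)],0)
s=-.014
while s<.012:
    s+=.0015; robot.line_to(P(s,.026),velocity=.02)
    f=fmean(f0); r=rack_s(); print(round(s,4),f.round(1),round(r[0],4),round(r[1],2),r[2])
    if f[0]<-3 or r[0]-s>.068: break
robot.line_to(P(s-.012,.026),velocity=.08); robot.pause(.7)
print([np.round(rack_s(),4).tolist() for i in range(3)],robot.current_time_s())
E
```

```text
(np.float64(0.04429781602360886), 0.870420515537262, -0.0)
-0.0125 [ 0.1  0.3 -0.2] 0.0457 0.89 0.0
-0.011 [ 0.  -0.5  0.1] 0.0457 0.88 0.0
-0.0095 [-0.1  0.1 -0.3] 0.0457 0.88 0.0
-0.008 [ 0.3 -0.2  0.1] 0.0457 0.87 0.0
-0.0065 [-0.   0.3 -0.1] 0.0457 0.86 0.0
-0.005 [ 0.2 -0.  -0.2] 0.0457 0.84 0.0
-0.0035 [-0.   0.1 -0.1] 0.0457 0.83 0.0
-0.002 [0.4 0.1 0.1] 0.0478 0.84 0.0
-0.0005 [-0.2 -0.1 -0.1] 0.0485 0.83 0.1
0.001 [-0.2  0.1  0. ] 0.0506 0.84 0.1
0.0025 [ 0.3  0.1 -0.2] 0.0517 0.83 -0.1
0.004 [-0.1 -0.  -0.3] 0.0531 0.84 -0.0
0.0055 [-0.4 -0.  -0.3] 0.0545 0.83 -0.0
0.007 [-0.1 -0.3 -0.6] 0.0559 0.84 0.0
0.0085 [-0.1  0.1 -0.6] 0.0573 0.83 0.0
0.01 [ 0.4  0.2 -0.2] 0.0584 0.83 -0.1
0.0115 [0.1 0.2 0. ] 0.0598 0.83 -0.1
0.013 [-0.  -0.2 -0. ] 0.0612 0.83 -0.1
[[0.0605, 0.8928, -0.1], [0.0605, 0.8928, -0.1], [0.0605, 0.8935, -0.1]] 35.2917
```

It needs almost no force but doesn't restart by itself: the static drag is marginal. I'll take it gently on to the first resistance of the catch roller, back off and let it rest there.

Run:
```python
from h import *
robot.line_to(P(.010,.026),velocity=.06); robot.pause(.2); f0=np.mean([(robot.pause(.03),robot.current_contact_force())[1] for i in range(8)],0)
s=.010
while s<.07:
    s+=.002; robot.line_to(P(s,.026),velocity=.03)
    f=fmean(f0,4); r=rack_s(); print(round(s,4),f.round(1),round(r[0],4),round(r[1],2))
    if f[0]<-.9: break
robot.line_to(P(s-.008,.026),velocity=.08); robot.pause(.6)
r=rack_s(); im=vision.grab_frame("scene"); cv2.imwrite("pics/s10f.png",im[:,:,::-1])
print(np.round(r,4),robot.current_time_s())
```

```text
0.012 [-0.2 -0.  -0.1] 0.0612 0.84
0.014 [-0.4  0.2 -0.1] 0.0626 0.84
0.016 [-0.3 -0.1  0.2] 0.064 0.84
0.018 [-0.3 -0.  -0.2] 0.0661 0.83
0.02 [-0.8  0.2 -0.2] 0.0679 0.84
0.022 [-0.1 -0.1  0. ] 0.07 0.84
0.024 [-0.5 -0.2 -0.1] 0.0724 0.84
0.026 [-0.5  0.2  0.1] 0.0745 0.85
0.028 [-1.6  0.6 -0.1] 0.0752 0.84
[ 0.0745  0.8753 -0.2   ] 40.3083
```

Roller felt (1.6 N) at rack s≈0.075, with its pin ≈0.137. It rested there untouched for 0.6 s. Now the final push.

Run:
```python
from h import *
robot.line_to(P(.024,.026),velocity=.06); robot.pause(.15); f0=np.mean([(robot.pause(.03),robot.current_contact_force())[1] for i in range(8)],0)
s=.0255
while s<.0440:
    s+=.001; robot.line_to(P(s,.026),velocity=.025)
    f=fmean(f0,4); r=rack_s(); print(round(s,4),f.round(1),round(r[0],4),round(along(np.array(robot.current_tool_pos())-railpose()[0])[0],4))
    if f[0]<-9: break
print(robot.current_time_s())
robot.line_to(P(s-.012,.026),velocity=.05); robot.pause(.3)
print(np.round(rack_s(),4),robot.current_time_s())
```

```text
0.0265 [-0.1 -0.3  0. ] 0.0752 0.0265
0.0275 [-0.5  0.   0.3] 0.0752 0.0275
0.0285 [-2.6 -0.1  0.5] 0.0752 0.0276
0.0295 [-2.5 -0.1  0.5] 0.0766 0.0297
0.0305 [-0.9  0.6  0.1] 0.0791 0.0315
0.0315 [-0.6  0.3  0. ] 0.0798 0.032
0.0325 [-0.7 -0.1  0.4] 0.0798 0.0325
0.0335 [-0.9  0.1  0.1] 0.0805 0.0336
0.0345 [-0.6 -0.1  0.1] 0.0819 0.0349
0.0355 [0.1 0.3 0.5] 0.0833 0.0358
0.0365 [-0.2  0.2 -0. ] 0.0851 0.0366
0.0375 [ 0.3 -0.4  0.5] 0.0851 0.0375
0.0385 [-0.2  0.2 -0. ] 0.0858 0.0386
0.0395 [-0.  -0.2  0.6] 0.0879 0.0396
0.0405 [-0.2 -0.6  0.4] 0.0879 0.0405
0.0415 [-1.1 -0.2 -0.1] 0.0879 0.0411
0.0425 [-2.2  0.3 -0. ] 0.089 0.0421
0.0435 [-2.2  0.2 -0.3] 0.0904 0.0435
0.0445 [-3.6  0.4  0.1] 0.0911 0.0439
47.9417
[ 0.0886  0.8468 -0.3   ] 48.6833
```

Displacement matches 14 mm, with a 2.5 mm spring-back. To separate "held home" from "buffer just touched", I press again gently: a dead stop about 3 mm past contact means it was home.

Run:
```python
from h import *
robot.line_to(P(.038,.026),velocity=.06); robot.pause(.15); f0=np.mean([(robot.pause(.03),robot.current_contact_force())[1] for i in range(8)],0)
for s in [.0405,.0425,.0435,.0440,*np.arange(.0443,.0475,.0003)]:
    robot.line_to(P(s,.026),velocity=.02)
    f=fmean(f0,3); print(round(s,4),f.round(1),round(along(np.array(robot.current_tool_pos())-railpose()[0])[0],4))
    if f[0]<-4.5: break
robot.line_to(P(.030,.026),velocity=.05); robot.line_to(P(.020,.12),velocity=.15); robot.pause(.3)
a=rack_s(); robot.pause(.4); print(np.round(a,4),np.round(rack_s(),4),robot.current_time_s())
T,im=wrist("w11"); im=vision.grab_frame("scene")[:,:,::-1]
q=cv2.hconcat([cv2.resize(cv2.imread("pics/s10f.png")[270:350,210:300],None,fx=4.4,fy=4.4,interpolation=cv2.INTER_CUBIC),cv2.resize(im[270:350,210:300],None,fx=4.4,fy=4.4,interpolation=cv2.INTER_CUBIC)]); cv2.imwrite("pics/s11.png",q)
```

```text
0.0405 [ 0.1 -0.1 -0.1] 0.0407
0.0425 [-0.3 -0.3 -0.3] 0.0423
0.0435 [-1.8 -0.   0.3] 0.0428
0.044 [-2.5  0.   0.1] 0.0437
0.0443 [-3.  -0.1  0.2] 0.0438
0.0446 [-4.3 -0.3 -0.4] 0.0439
0.0449 [-5.2 -0.3 -0.3] 0.044
[ 0.089   0.9243 -0.5   ] [ 0.089   0.9187 -0.5   ] 53.5083
```

View pics/s11.png

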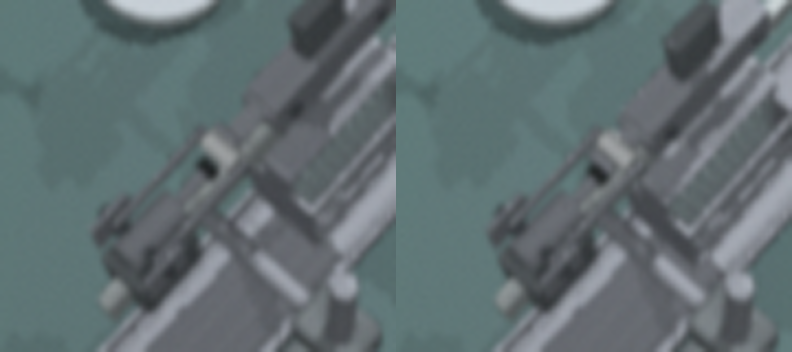

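The finger stalled at 0.044, about 2 mm past first contact (5 N), so the buffer was already pressed. The picture shows the catch arm lying as it did before the push, and the rack stays at 0.089. Handing in.

```bash
python3 -c "
from h import *
print(np.round(rack_s(),4),robot.current_time_s()); workorder.close_job()"
```

```text
[ 0.089  0.918 -0.5  ] 53.6583
the job is handed in; nothing more can be done
```

I hung the steel rack on the upper rail and pushed it into the catch. It did not roll all the way down by itself, so I had to help it over the last stretch. I handed in at about 53.7 s; the system reports no verdict.

- **Hooking:** I set the rack on the rail about 100 mm uphill of the middle. Upward force on setting down was about 14 N, which I eased before letting go.
- **Rolling down:** It rolled about 145 mm by itself, then stopped with its pin near 0.106 m, some 30 mm short of the catch roller. I moved it on with the closed fingers using under 1 N, as far as the first touch of the roller (1.6 N, pin near 0.137 m). There I backed off and it rested untouched for about 0.6 s, so by the numbers step 2 should be met.
- **Pushing home:** The force peaked at about 2.6 N at the roller, dropped to nearly zero, then rose at the buffer. The rack moved about 14 mm in all.

**Last checks:**
- **Held home:** A second light push stalled about 2 mm past contact at 5 N, so the buffer was already pressed.
- **At rest:** The rack stayed at the same position once released, with the catch arm looking down and the gripper clear.
- **Not measured:** The buffer and catch values are inferred from forces and pictures, because there is no direct reading. I noticed no contact with other things but did not measure their positions again at the end.

I viewed 13 pictures, three over the budget of 10.

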